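# Tighten a bearing lock ring with the pin spanner

### The job

Pick up the pin spanner from the black mat, set both its pins in two opposite holes of the lock ring on the bearing housing, and turn the ring clockwise until it stops with the two red marks in line. Then lift the spanner off and lay it gently back on the mat, pins down and wholly on the mat, without knocking the spray can, the two metal bars or the marker about.

Things in the scene. Friction and masses are not known exactly. Their poses are not given: they have to be found in the camera images.
- spanner_grip (a point): Middle of the blue grip of the loose pin spanner (steel, about 0.25 kg, 175 mm long). Its +x points along the tool to the head, z up as it lies. The grip is a straight bar with flat upright sides, 92 mm long (x), 16 wide (y), 25 high; this point is half-way up, 100 mm behind the head's centre. Grip underside and pin tips both rest on the mat. Centre of mass: about 22 mm ahead of this point.
- spanner_head (a point): Centre of the spanner's open half-round fork, midway between its two pins, on the underside of its 7 mm steel plate; axes as spanner_grip. Fork radii 22 mm inside, 40 mm outside, open to +x. This underside comes to rest on the ring's top face; pin tips and grip underside are 9 mm lower.
- pin_a (a point): Tip of one pin, 31 mm to +y of the head's centre. Pins are 8 mm in diameter, 9 mm long, tapered to 4 mm over the last 3 mm, and point down (-z).
- pin_b (a point): Tip of the other pin, 31 mm to -y of the head's centre.
- ring_centre (a point): Centre of the top face of the dark steel lock ring, on its vertical turning axis, 60 mm above the bench. Its axes turn with the ring: four holes, 12 mm wide and 12 mm deep, open upward 31 mm from the centre on its +x, +y, -x and -y axes. Ring 80 mm outside, 45 mm inside. A 21 mm shaft end in its middle stands 14 mm above its face; the spanner's fork clears it.
- lock_ring (a joint): Angle of the lock ring in rad; it grows as the ring turns clockwise seen from above (tightening). It starts loose, between 0.25 and 0.65, and is tight at its hard stop at 1.45, where the red mark on the ring meets the red mark on the housing's rim. It turns stiffly (about 0.4 N m, so about 4 N at the grip) and stays where it is left.
- bearing_housing: Round grey bearing housing, immovable, screwed to the bench. Origin: on the ring's axis at bench level. Housing 91 mm in diameter round the ring (rim 2 mm below the ring's face); its flange is 112 mm in diameter up to 32 mm above the bench; its base plate is 150 (x) by 130 mm, with screw heads up to 23 mm above the bench. The housing's red mark is on the rim to its +x.
- tool_mat: Black ribbed rubber mat, fixed to the bench, 250 mm long (x) by 160 mm wide (y), 4 mm thick. Origin: under its centre. At the start the spanner lies on it roughly lengthwise, its head to +x.
- spray_can: White spray can with a green cap, 52 mm diameter, 121 mm high, standing behind the housing. Origin: centre of its foot. Leave it alone.
- bar_tall: Sawn aluminium round bar standing on end, 29 mm diameter, 95 mm high. Origin: centre of its foot. Leave it alone.
- bar_short: Sawn aluminium round bar standing on end, 29 mm diameter, 88 mm high. Origin: centre of its foot. Leave it alone.
- felt_marker: Black and white marker pen lying on the bench, 131 mm long along its y, 16 mm high. Origin: under its middle. Leave it alone.

How it is judged:
By the outcome, as a careful person would: the job done as asked, in the order asked, and still so for the second after the job is handed in, with the robot touching nothing.
It also fails if it takes over 61 s, if anything falls off the work surface, if the arm or the gripper's body presses on something with over 40 N, if the wrist force passes 120 N, or if a joint passes its speed limit or range.

### The arm

A 6-joint arm with a two-finger parallel gripper is mounted at the origin on a cart in front of the work surface, level with it; the furniture and walls round the work are solid. World frame = base frame: x ahead of the robot, y to its left, z up, the work surface at z = 0. Lengths are in m, angles in rad, forces in N, time in s.
With the tool pointing down it reaches from about 0.3 to 0.775 m from the base axis. Payload 14.6 kg.
Tool frame: the origin (TCP) lies on the centre line of the jaws, within the pads' length; the fingertips stand ctrl.tcp_to_tips ahead of it and the grasp point (between the pads) lies 2 mm behind it (ctrl.tcp_to_tips is the distance from the TCP to the fingertips, in m); z points along the fingers, y is the line along which they close (so a half turn about z gives the same grasp; the last joint's range is limited). The gripper opens to 94 mm and grips with 3 to 60 N. Pads are 16 mm wide; open, the fingers measure 119 mm over their backs; the gripper's body (75 mm by 177 mm) begins 78 mm behind the grasp point.
Start: joints at [1.103, 0.3, 1.521, -0, 1.321, -0.067], TCP at [0.215, 0.506, 0.222] pointing down, gripper open.
Joint ranges: [-3.03, 3.03], [-0.79, 2.21], [0.23, 2.52], [-1.04, 4.18], [0, 3.07], [-2.55, 2.55]. Speed limits (rad/s): [2.22, 2.22, 2.57, 3.14, 3.14, 3.14].

### API

Orientations are given as [roll, pitch, yaw] about the fixed x, y, z axes, in that order (R = Rz(yaw) Ry(pitch) Rx(roll)).
In Python, from station import telemetry, viewer, hand_in, ctrl gives the robot as it stands.
- The arm moves only by the tool step_arm, never from a script. Its argument "plan" is a list of rows, each an object of numbers: "dx", "dy", "dz": the shift along the tool's x, y, z scaled (see below); "rx", "ry", "rz": the turn, a rotation vector about the tool's x, y, z scaled (see below); "claw": the closure, from 0 (fully open) to 1 (shut). In form: [{"dx": .., "dy": .., "dz": .., "rx": .., "ry": .., "rz": .., "claw": ..}, ...]. A call has 1 to 10 rows; each row shifts and turns the commanded pose from where the row before left it, along the tool's axes as they then stand; what a row does not reach is not made up. The controller multiplies each number of a shift by 0.1 m and each number of a turn by 90 degrees. A row lasts 1/10 s, in which the tool goes at most 50 mm and 8.59 degrees, less where a joint would pass 70% of its speed; a pose out of reach is approached as far as the arm can. A call with a number of a shift or a turn outside -1 to 1 is refused whole. A call with a gripper value outside its range is refused whole. The fingers move at their own pace and stop on an object; "grip_force" is the grip in N (left out, the last holds). Time passes only in rows, so rows that do not move let the fingers close. It gives the time, the measured TCP pose, the force, the opening and the grip force at its end, in the units of the state.
- telemetry.get_obs(): the state, without advancing time (a new reading comes with each control period).
- viewer.camera(name): name is "scene" or "top" or "wrist"; returns a dict with "img" (400x640x3 uint8, red, green, blue), "z_map" (400x640 float32, m along the optical axis (not along the pixel's ray), 0 where there is no reading), "fx", "fy", "cx", "cy" (pixels), "dist" ([k1, k2, p1, p2, k3] as OpenCV has them; the pictures are not rectified), "R" (3x3) and "t" (3): a world point X has camera coordinates R X + t; the wrist camera has in their place "tool_from_camera" (4x4, takes a point from camera to tool coordinates, whose origin is the TCP and whose axes are the flange's). Camera axes: x right, y down, z forward; pixel columns grow to the right and rows downward; lengths in m; the calibration is good to about 2 mm. A picture is of the moment at which its call begins: read the wrist's pose just before it.
- hand_in(): hands the job in; it is judged then, once.
Trained networks look in a picture, given as the dict that the camera call returned (one of the last four; its "shot" number tells which), for a name from the list of things; names that differ only in an ending like _2 or _b are one class to them, and where a whole thing is asked for, a point or a joint stands for the part that bears it (a point fixed in the world has none). Each returns a list of dicts, best first, with "score" (0 to 1); they miss things now and then, are a little off and sometimes report something else, mostly with a low value. They report only what shows in the picture. A call takes as long as a camera call.
- viewer.recognise(target, picture): "rect" ([left, top, right, bottom] in pixels, round what is visible of it).
The state is a dict: "time_s": time; "qpos": joint angles; "joint_vel": joint speeds; "tau": joint torques, N m; "ee_pos": TCP position; "eef_rot": TCP orientation; "force": force on the tool from outside, world axes, zero at the start; "moment": the same for the moment, N m; "grip_width": finger opening in m; "grip_force": force on a finger pad.
Only numpy, scipy, OpenCV 4.12 (cv2) and the standard library are available. Lean on these libraries where they do the work, as an engineer would, in place of code of your own. Each camera call takes 0.05 s, during which the arm holds its last target. There are 200 camera calls.

## Working session

There is one attempt and no reset: what is moved stays moved. The work goes in short steps, Python scripts to look and compute and a tool call to move; the robot and the scene stay as the last step left them, time stands still between calls to the robot, and variables do not carry over. Pictures are saved under pics/ and viewed, at most 10 in all, crops included, and the job is handed in when it is done.

Besides the shell and the picture viewer there is one more tool, called in YAML: its name, and indented under it one key for each argument. step_arm: Moves the arm, as the interface text tells. Shifts and turns lie within -1 to 1; 1 stands for 0.1 m of shift or 90 degrees of turn. Its arguments: {"type":"object","properties":{"plan":{"type":"array"},"grip_force":{"type":"number"}},"required":["plan"]}

```bash
mkdir -p pics; ls
python3 - <<'E'
from station import telemetry, viewer, ctrl
import cv2,numpy as np,pickle
print(telemetry.get_obs()); print(ctrl.tcp_to_tips)
for n in ["top","scene"]:
    p=viewer.camera(n); cv2.imwrite(f"pics/{n}0.png",p["img"][:,:,::-1])
    pickle.dump(p,open(n+"0.pkl","wb"))
    print(n,p["fx"],p["fy"],p["cx"],p["cy"],p["dist"],p["R"],p["t"])
    for t in ["spanner_grip","spanner_head","bearing_housing","ring_centre","lock_ring","tool_mat","spray_can","bar_tall","felt_marker"]:
        try: print(t,[(np.round(d["rect"]).tolist(),round(d["score"],2)) for d in viewer.recognise(t,p)][:3])
        except Exception as e: print(t,e)
E
```

```text
pics
{'time_s': 0.0, 'qpos': array([ 1.10339941e+00,  3.00472096e-01,  1.52158553e+00,  2.06937537e-05,
        1.32071321e+00, -6.65967614e-02]), 'joint_vel': array([-0.00101235,  0.00060988,  0.00041059,  0.00069523,  0.00276394,
       -0.00048171]), 'tau': array([ 1.18653523e-03, -5.31797898e+01, -3.52743816e+01,  7.08540785e-02,
        2.43704132e-02, -1.60644604e-04]), 'ee_pos': array([0.21446961, 0.50619138, 0.2218839 ]), 'eef_rot': array([-3.14041842e+00, -9.84043172e-05,  2.74078731e+00]), 'force': array([-0.55719446, -0.02104995,  0.19703245]), 'moment': array([ 0.02092075, -0.04367621, -0.00117464]), 'grip_force': 0.0, 'grip_width': 0.09423278528516647}
0.017
top 372.71752995081994 372.71752995081994 322.60058426352947 196.67710440516208 [-0.07751155  0.          0.          0.          0.        ] [[-0.02290086 -0.998807   -0.04312921]
 [-0.99039095  0.02855097 -0.13531666]
 [ 0.13638661  0.03961591 -0.98986326]] [0.22425275 0.56856876 0.83234184]
spanner_grip [([227.0, 209.0, 298.0, 258.0], 0.95)]
spanner_head [([228.0, 208.0, 295.0, 255.0], 0.59)]
bearing_housing [([36
[... 532 characters left out ...]
4  0.01142982]
 [-0.24268453 -0.49640996 -0.83347548]
 [ 0.3845702   0.7395389  -0.55243822]] [-0.40449702  0.27636259  0.86834245]
spanner_grip [([258.0, 170.0, 307.0, 200.0], 0.65)]
spanner_head [([255.0, 174.0, 306.0, 199.0], 0.73), ([394.0, 176.0, 406.0, 208.0], 0.28)]
bearing_housing [([324.0, 227.0, 383.0, 274.0], 0.68), ([257.0, 175.0, 305.0, 200.0], 0.23)]
ring_centre [([337.0, 228.0, 370.0, 247.0], 0.88)]
lock_ring [([341.0, 228.0, 370.0, 248.0], 0.88)]
tool_mat [([235.0, 173.0, 322.0, 225.0], 0.59)]
spray_can [([406.0, 189.0, 434.0, 236.0], 0.63)]
bar_tall [([356.0, 166.0, 368.0, 194.0], 0.77), ([322.0, 225.0, 385.0, 274.0], 0.18)]
felt_marker [([270.0, 259.0, 320.0, 291.0], 0.65)]
```

```bash
python3 - <<'E'
import cv2,pickle
p=pickle.load(open("top0.pkl","rb"))
c=p["img"][90:330,190:510,::-1]
cv2.imwrite("pics/topc.png",cv2.resize(c,None,fx=2.5,fy=2.5,interpolation=cv2.INTER_CUBIC))
E
cat > h.py <<'E'
import numpy as np,cv2
from scipy.spatial.transform import Rotation as Ro
def K(p): return np.array([[p["fx"],0,p["cx"]],[0,p["fy"],p["cy"]],[0,0,1]])
def extr(p,obs=None):
    "R,t world->camera"
    if "R" in p: return np.array(p["R"]),np.array(p["t"])
    T=np.eye(4);T[:3,:3]=Ro.from_euler("xyz",obs["eef_rot"]).as_matrix();T[:3,3]=obs["ee_pos"]
    W=np.linalg.inv(T@np.array(p["tool_from_camera"])); return W[:3,:3],W[:3,3]
def ray(p,uv,z,obs=None):
    "pixels -> world points on plane z"
    R,t=extr(p,obs)
    n=cv2.undistortPoints(np.array(uv,float).reshape(-1,1,2),K(p),np.array(p["dist"],float))[:,0]
    d=np.c_[n,np.ones(len(n))]@R; c=-R.T@t
    return c+d*((z-c[2])/d[:,2])[:,None]
def cloud(p,obs=None):
    R,t=extr(p,obs); h,w=p["z_map"].shape
    v,u=np.mgrid[:h,:w]
    n=cv2.undistortPoints(np.c_[u.ravel(),v.ravel()].astype(float).reshape(-1,1,2),K(p),np.array(p["dist"],float))[:,0]
    z=p["z_map"].reshape(-1,1)
    X=(np.c_[n,np.ones(len(n))]*z-t)@R
    X[z[:,0]==0]=np.nan
    return X.reshape(h,w,3)
E
python3 - <<'E'
import sys; sys.path.insert(0,'.')
from h import *; import pickle
p=pickle.load(open("top0.pkl","rb"))
for n,r,z in [("span",[227,209,298,258],.016),("ring",[394,185,427,222],.06),("hous",[367,168,446,248],.02),("mat",[216,191,332,282],.004),("can",[384,102,415,137],.12),("bart",[294,124,308,150],.09),("mark",[403,248,426,306],.01)]:
    print(n,ray(p,[r[:2],[(r[0]+r[2])/2,(r[1]+r[3])/2],r[2:]],z)[:,:2].round(3).tolist())
E
```

```text
span [[0.554, 0.446], [0.492, 0.358], [0.432, 0.273]]
ring [[0.594, 0.044], [0.55, 0.008], [0.507, -0.027]]
hous [[0.645, 0.101], [0.544, 0.01], [0.447, -0.078]]
mat [[0.602, 0.478], [0.485, 0.332], [0.373, 0.193]]
can [[0.772, 0.065], [0.73, 0.033], [0.689, 0.002]]
bart [[0.738, 0.27], [0.707, 0.254], [0.676, 0.238]]
mark [[0.45, 0.022], [0.381, -0.002], [0.313, -0.026]]
```

View pics/topc.png

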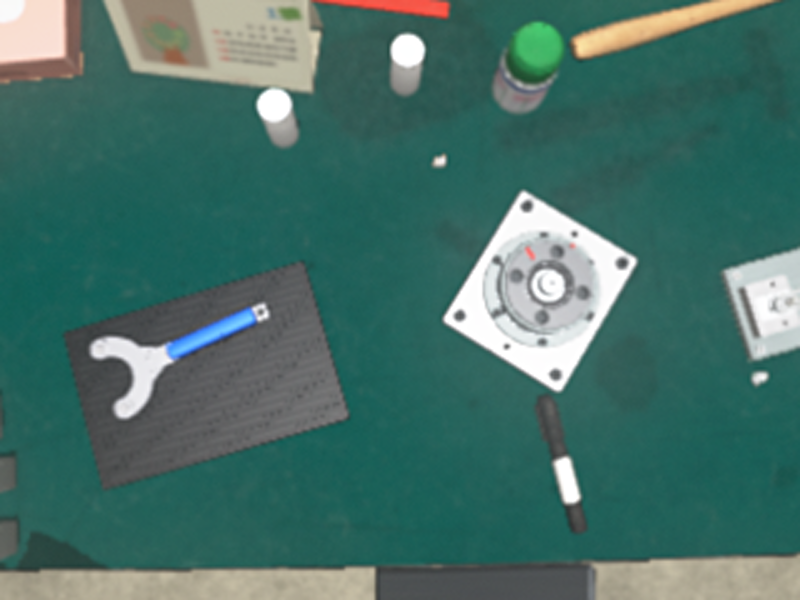

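The top view shows the spanner on the mat with its head to the left (+y): fork at crop (118,375), blue grip at (168,352)–(258,313). The ring is at (549,285), with its mark at (530,253). The housing mark is at (572,245), so about 60° clockwise remain. The can and bars stand well behind.

```bash
cat >> h.py <<'E'
def goal(obs,pos,yaw=None):
    "print shift (units of 0.1 m, current tool axes) and turn (units of 90 deg) to the goal"
    R=Ro.from_euler("xyz",obs["eef_rot"])
    print("at",obs["ee_pos"].round(4),obs["eef_rot"].round(4),"t",round(obs["time_s"],2))
    print("shift",(R.inv().apply(np.array(pos)-obs["ee_pos"])/0.1).round(3))
    if yaw is not None:
        G=Ro.from_euler("xyz",[np.pi,0,yaw]); print("turn",((R.inv()*G).as_rotvec()/(np.pi/2)).round(4))
E
python3 - <<'E'
import sys; sys.path.insert(0,'.')
from h import *; import pickle
from station import telemetry, viewer
p=pickle.load(open("top0.pkl","rb"))
c=lambda *a:[(190+u/2.5,90+v/2.5) for u,v in a]
g=ray(p,c((168,352),(258,313)),.027); f=ray(p,c((103,346),(128,410)),.018)
print(g.round(3),f.round(3)); gm=g.mean(0); d=g[0]-g[1]; yaw=np.arctan2(d[1],d[0]); print(gm,np.degrees(yaw))
rc=ray(p,c((549,285)),.074); h=ray(p,c((556,250),(517,275),(542,317),(583,293)),.06); print(rc,h,h.mean(0))
w=viewer.camera("wrist"); print(np.array(w["tool_from_camera"]).round(3),w["fx"])
goal(telemetry.get_obs(),[*gm[:2],.2],yaw)
E
```

```text
[[0.499 0.368 0.027]
 [0.534 0.281 0.027]] [[0.506 0.434 0.018]
 [0.444 0.41  0.018]]
[0.51624983 0.32492928 0.027     ] 112.0122784629075
[[0.54772569 0.01295087 0.074     ]] [[ 0.58143477  0.00205663  0.06      ]
 [ 0.55932949  0.03900556  0.06      ]
 [ 0.52017312  0.01816212  0.06      ]
 [ 0.54104437 -0.02040001  0.06      ]] [0.55049544 0.00970607 0.06      ]
[[ 0.    -0.961 -0.275  0.081]
 [ 1.     0.     0.001  0.001]
 [-0.001 -0.275  0.961 -0.162]
 [ 0.     0.     0.     1.   ]] 335.4471983667368
at [0.2146 0.5064 0.2224] [-3.1416 -0.      2.7407] t 1.05
shift [-3.486 -0.494  0.224]
turn [-0.     -0.      0.5002]
```

step_arm:
  plan:
    - {"dx": -0.25,"dy": -0.05}
    - {"dx": -0.36,"dy": -0.05}
    - {"dx": -0.36,"dy": -0.05}
    - {"dx": -0.36,"dy": -0.05}
    - {"dx": -0.36,"dy": -0.05}
    - {"dx": -0.36,"dy": -0.05}
    - {"dx": -0.36,"dy": -0.05}
    - {"dx": -0.36,"dy": -0.05}
    - {"dx": -0.36,"dy": -0.05}
    - {"dx": -0.35,"dy": -0.05}

```text
$.plan[0]: bad value
```

step_arm:
  plan:
    - {"rz": 0.08}
    - {"rz": 0.08}
    - {"rz": 0.08}
    - {"rz": 0.08}
    - {"rz": 0.08}
    - {"rz": 0.08}
    - {"rz": 0.02}
    - {}

```text
$.plan[0]: bad value
```

Run:
```python
import sys; sys.path.insert(0,'.')
from h import *; import pickle
from station import telemetry, viewer
o=telemetry.get_obs(); w=viewer.camera("wrist"); pickle.dump((o,w),open("w1.pkl","wb"))
cv2.imwrite("pics/w1.png",w["img"][:,:,::-1]); print(o["ee_pos"],o["eef_rot"],o["force"],o["time_s"])
```

```text
[0.21459638 0.50639611 0.22244283] [-3.14157291e+00 -2.95062384e-05  2.74073357e+00] [-0.16465362 -0.6026034  -1.08966401] 1.05
```

View pics/w1.png

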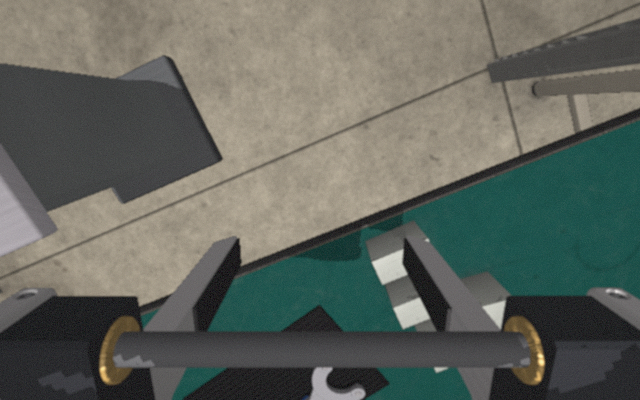

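The arm has not moved, because rows need every key. This wrist view is from the start pose, with only the fork tip visible at (335,385). I'll resend full rows.

step_arm:
  plan:
    - {"dx": -0.25,"dy": -0.05,"dz": 0,"rx": 0,"ry": 0,"rz": 0,"claw": 0}
    - {"dx": -0.36,"dy": -0.05,"dz": 0,"rx": 0,"ry": 0,"rz": 0,"claw": 0}
    - {"dx": -0.36,"dy": -0.05,"dz": 0,"rx": 0,"ry": 0,"rz": 0,"claw": 0}
    - {"dx": -0.36,"dy": -0.05,"dz": 0,"rx": 0,"ry": 0,"rz": 0,"claw": 0}
    - {"dx": -0.36,"dy": -0.05,"dz": 0,"rx": 0,"ry": 0,"rz": 0,"claw": 0}
    - {"dx": -0.36,"dy": -0.05,"dz": 0,"rx": 0,"ry": 0,"rz": 0,"claw": 0}
    - {"dx": -0.36,"dy": -0.05,"dz": 0,"rx": 0,"ry": 0,"rz": 0,"claw": 0}
    - {"dx": -0.36,"dy": -0.05,"dz": 0,"rx": 0,"ry": 0,"rz": 0,"claw": 0}
    - {"dx": -0.36,"dy": -0.05,"dz": 0,"rx": 0,"ry": 0,"rz": 0,"claw": 0}
    - {"dx": -0.35,"dy": -0.05,"dz": 0,"rx": 0,"ry": 0,"rz": 0,"claw": 0}

```text
time_s: 2.1
ee_pos: [0.5167, 0.3236, 0.2225]
eef_rot: [3.142, 0.0, 2.741]
force: [-0.1, 1.1, 0.4]
grip_width: 0.0938
grip_force: 0.0
```

step_arm:
  plan:
    - {"dx": 0,"dy": 0,"dz": 0,"rx": 0,"ry": 0,"rz": 0.08,"claw": 0}
    - {"dx": 0,"dy": 0,"dz": 0,"rx": 0,"ry": 0,"rz": 0.08,"claw": 0}
    - {"dx": 0,"dy": 0,"dz": 0,"rx": 0,"ry": 0,"rz": 0.08,"claw": 0}
    - {"dx": 0,"dy": 0,"dz": 0,"rx": 0,"ry": 0,"rz": 0.08,"claw": 0}
    - {"dx": 0,"dy": 0,"dz": 0,"rx": 0,"ry": 0,"rz": 0.08,"claw": 0}
    - {"dx": 0,"dy": 0,"dz": 0,"rx": 0,"ry": 0,"rz": 0.08,"claw": 0}
    - {"dx": 0,"dy": 0,"dz": 0,"rx": 0,"ry": 0,"rz": 0.02,"claw": 0}
    - {"dx": 0,"dy": 0,"dz": 0,"rx": 0,"ry": 0,"rz": 0,"claw": 0}

```text
time_s: 2.9
ee_pos: [0.5155, 0.3246, 0.2224]
eef_rot: [-3.141, 0.0, 1.955]
force: [0.0, 0.3, 0.0]
grip_width: 0.0937
grip_force: 0.0
```

Run:
```python
import sys; sys.path.insert(0,'.')
from h import *; import pickle
from station import telemetry, viewer
o=telemetry.get_obs(); w=viewer.camera("wrist"); pickle.dump((o,w),open("w2.pkl","wb"))
cv2.imwrite("pics/w2.png",w["img"][:,:,::-1]); print(o["ee_pos"],o["eef_rot"],o["force"],o["time_s"])
im=w["img"].astype(int); X=cloud(w,o)
m=(im[...,2]>im[...,0]+60)&(im[...,2]>im[...,1]+30)
m=m.astype(np.uint8); n,l,s,_=cv2.connectedComponentsWithStats(m); k=1+s[1:,4].argmax(); print(s[k])
P=X[l==k]; P=P[np.isfinite(P).all(1)]; print("grip z pct",np.percentile(P[:,2],[5,50,95]))
v,u=np.nonzero(l==k); Q=ray(w,np.c_[u,v],.029,o)[:,:2]
r=cv2.minAreaRect(Q.astype(np.float32)*1000); print("plane rect",r, "depth rect",cv2.minAreaRect((P[P[:,2]>.022][:,:2]*1000).astype(np.float32)))
```

```text
[0.51548932 0.32458495 0.22237461] [-3.14148018e+00  3.61491194e-05  1.95505379e+00] [0.03207083 0.26996389 0.01275338] 2.9
[ 315  138   16   83 1147]
grip z pct [0.02386246 0.02794048 0.02942983]
plane rect ((515.2498168945312, 329.2755126953125), (16.180723190307617, 90.41590881347656), 22.439241409301758) depth rect ((515.7421875, 328.35150146484375), (16.305463790893555, 91.97334289550781), 22.42560386657715)
```

View pics/w2.png

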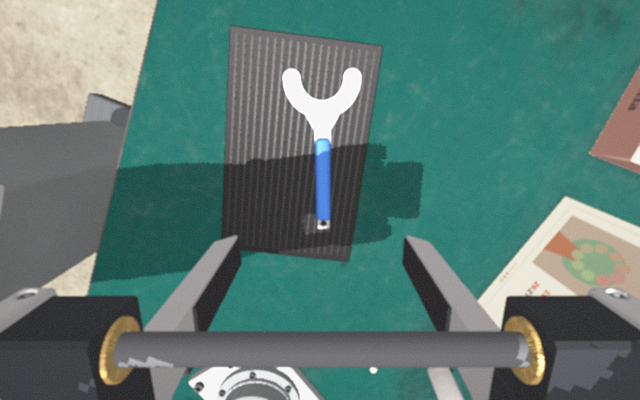

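The wrist view shows the spanner on the mat with its fork at (322,90). The grip spans (322,140)–(323,220), and the fingers are aligned with it. I'll descend, aiming 20 mm ahead of the grip middle, near the centre of mass.

step_arm:
  plan:
    - {"dx": 0.12,"dy": 0.01,"dz": 0.15,"rx": 0,"ry": 0,"rz": -0.005,"claw": 0.3}
    - {"dx": 0.118,"dy": 0.004,"dz": 0.3,"rx": 0,"ry": 0,"rz": 0,"claw": 0.5}
    - {"dx": 0,"dy": 0,"dz": 0.35,"rx": 0,"ry": 0,"rz": 0,"claw": 0.5}
    - {"dx": 0,"dy": 0,"dz": 0.35,"rx": 0,"ry": 0,"rz": 0,"claw": 0.5}
    - {"dx": 0,"dy": 0,"dz": 0.3,"rx": 0,"ry": 0,"rz": 0,"claw": 0.5}
    - {"dx": 0,"dy": 0,"dz": 0.25,"rx": 0,"ry": 0,"rz": 0,"claw": 0.5}
    - {"dx": 0,"dy": 0,"dz": 0.15,"rx": 0,"ry": 0,"rz": 0,"claw": 0.5}
    - {"dx": 0,"dy": 0,"dz": 0.1,"rx": 0,"ry": 0,"rz": 0,"claw": 0.5}
    - {"dx": 0,"dy": 0,"dz": 0.044,"rx": 0,"ry": 0,"rz": 0,"claw": 0.5}
    - {"dx": 0,"dy": 0,"dz": 0,"rx": 0,"ry": 0,"rz": 0,"claw": 0.5}
  grip_force: 40

```text
time_s: 3.95
ee_pos: [0.5079, 0.3473, 0.0232]
eef_rot: [3.141, -0.0, 1.964]
force: [0.7, 0.4, -0.9]
grip_width: 0.0472
grip_force: 0.0
```

step_arm:
  plan:
    - {"dx": 0,"dy": 0,"dz": 0,"rx": 0,"ry": 0,"rz": 0,"claw": 0.75}
    - {"dx": 0,"dy": 0,"dz": 0,"rx": 0,"ry": 0,"rz": 0,"claw": 0.8}
    - {"dx": 0,"dy": 0,"dz": 0,"rx": 0,"ry": 0,"rz": 0,"claw": 0.85}
    - {"dx": 0,"dy": 0,"dz": 0,"rx": 0,"ry": 0,"rz": 0,"claw": 1}
    - {"dx": 0,"dy": 0,"dz": 0,"rx": 0,"ry": 0,"rz": 0,"claw": 1}
    - {"dx": 0,"dy": 0,"dz": 0,"rx": 0,"ry": 0,"rz": 0,"claw": 1}
    - {"dx": 0,"dy": 0,"dz": 0,"rx": 0,"ry": 0,"rz": 0,"claw": 1}

```text
time_s: 4.65
ee_pos: [0.5079, 0.3472, 0.0233]
eef_rot: [3.141, -0.0, 1.963]
force: [-0.7, 0.7, 6.4]
grip_width: 0.0157
grip_force: 40.0
```

step_arm:
  plan:
    - {"dx": 0,"dy": 0,"dz": -0.03,"rx": 0,"ry": 0,"rz": 0,"claw": 1}
    - {"dx": 0,"dy": 0,"dz": -0.1,"rx": 0,"ry": 0,"rz": 0,"claw": 1}
    - {"dx": 0,"dy": 0,"dz": -0.2,"rx": 0,"ry": 0,"rz": 0,"claw": 1}
    - {"dx": 0,"dy": 0,"dz": -0.25,"rx": 0,"ry": 0,"rz": 0,"claw": 1}
    - {"dx": 0,"dy": 0,"dz": -0.25,"rx": 0,"ry": 0,"rz": 0,"claw": 1}
    - {"dx": 0,"dy": 0,"dz": -0.25,"rx": 0,"ry": 0,"rz": 0,"claw": 1}
    - {"dx": 0,"dy": 0,"dz": -0.2,"rx": 0,"ry": 0,"rz": 0,"claw": 1}
    - {"dx": 0,"dy": 0,"dz": -0.09,"rx": 0,"ry": 0,"rz": 0,"claw": 1}

```text
time_s: 5.45
ee_pos: [0.5082, 0.3474, 0.1626]
eef_rot: [3.139, -0.0, 1.963]
force: [0.4, 0.6, -2.0]
grip_width: 0.0159
grip_force: 40.0
```

step_arm:
  plan:
    - {"dx": -0.15,"dy": -0.1,"dz": 0,"rx": 0,"ry": 0,"rz": 0,"claw": 1}
    - {"dx": -0.3,"dy": -0.2,"dz": 0,"rx": 0,"ry": 0,"rz": 0,"claw": 1}
    - {"dx": -0.38,"dy": -0.24,"dz": 0,"rx": 0,"ry": 0,"rz": 0,"claw": 1}
    - {"dx": -0.38,"dy": -0.24,"dz": 0,"rx": 0,"ry": 0,"rz": 0,"claw": 1}
    - {"dx": -0.38,"dy": -0.24,"dz": 0,"rx": 0,"ry": 0,"rz": 0,"claw": 1}
    - {"dx": -0.38,"dy": -0.24,"dz": 0,"rx": 0,"ry": 0,"rz": 0,"claw": 1}
    - {"dx": -0.38,"dy": -0.24,"dz": 0,"rx": 0,"ry": 0,"rz": 0,"claw": 1}
    - {"dx": -0.38,"dy": -0.24,"dz": 0,"rx": 0,"ry": 0,"rz": 0,"claw": 1}
    - {"dx": -0.32,"dy": -0.22,"dz": 0,"rx": 0,"ry": 0,"rz": 0,"claw": 1}
    - {"dx": -0.25,"dy": -0.17,"dz": 0,"rx": 0,"ry": 0,"rz": 0,"claw": 1}

```text
time_s: 6.45
ee_pos: [0.4363, -0.0411, 0.1599]
eef_rot: [-3.141, -0.0, 1.962]
force: [0.6, 0.6, -1.7]
grip_width: 0.0157
grip_force: 40.0
```

step_arm:
  plan:
    - {"dx": 0,"dy": 0,"dz": 0,"rx": 0,"ry": 0,"rz": 0.04,"claw": 1}
    - {"dx": 0,"dy": 0,"dz": 0,"rx": 0,"ry": 0,"rz": 0.06,"claw": 1}
    - {"dx": 0,"dy": 0,"dz": 0,"rx": 0,"ry": 0,"rz": 0.07,"claw": 1}
    - {"dx": 0,"dy": 0,"dz": 0,"rx": 0,"ry": 0,"rz": 0.07,"claw": 1}
    - {"dx": 0,"dy": 0,"dz": 0,"rx": 0,"ry": 0,"rz": 0.07,"claw": 1}
    - {"dx": 0,"dy": 0,"dz": 0,"rx": 0,"ry": 0,"rz": 0.04,"claw": 1}
    - {"dx": 0,"dy": 0,"dz": 0,"rx": 0,"ry": 0,"rz": 0.02,"claw": 1}
    - {"dx": 0,"dy": 0,"dz": 0,"rx": 0,"ry": 0,"rz": 0,"claw": 1}

```text
time_s: 7.25
ee_pos: [0.4369, -0.0392, 0.1598]
eef_rot: [-3.141, -0.0, 1.382]
force: [-0.0, -0.4, -2.0]
grip_width: 0.0157
grip_force: 40.0
```

Run:
```python
import sys; sys.path.insert(0,'.')
from h import *; import pickle
from station import telemetry, viewer
o=telemetry.get_obs(); w=viewer.camera("wrist"); pickle.dump((o,w),open("w3.pkl","wb"))
cv2.imwrite("pics/w3.png",w["img"][:,:,::-1]); print(o["ee_pos"],o["eef_rot"],o["force"],o["grip_width"],o["time_s"])
for t in ["ring_centre","lock_ring","spanner_head"]: print(t,[(np.round(d["rect"]).tolist(),round(d["score"],2)) for d in viewer.recognise(t,w)][:2])
```

```text
[ 0.43693155 -0.03919303  0.1598145 ] [-3.14099640e+00 -8.07159141e-07  1.38152714e+00] [-0.03984159 -0.42224254 -1.96770505] 0.01569894161602407 7.25
ring_centre [([402.0, 68.0, 508.0, 175.0], 0.78)]
lock_ring [([402.0, 68.0, 505.0, 172.0], 0.61)]
spanner_head [([237.0, 74.0, 408.0, 383.0], 0.66), ([194.0, 132.0, 324.0, 198.0], 0.18)]
```

View pics/w3.png

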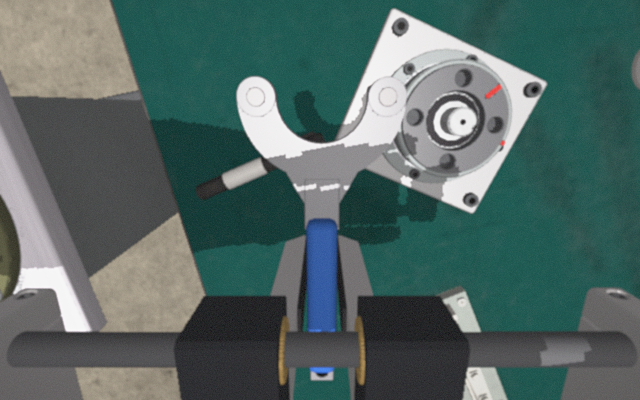

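The wrist view shows both pin heads, at about (256,96) and (388,96). The ring holes are at about (464,77), (415,117), (447,160) and (494,124), with the ring mark at (492,91) and the housing mark at (502,146).

```bash
cat >> h.py <<'E'
def blob(img,u,v,r=13):
    g=cv2.cvtColor(img,cv2.COLOR_RGB2GRAY)[v-r:v+r+1,u-r:u+r+1]
    g=cv2.resize(g,None,fx=4,fy=4,interpolation=cv2.INTER_CUBIC)
    _,b=cv2.threshold(g,0,255,cv2.THRESH_BINARY_INV+cv2.THRESH_OTSU)
    n,l,s,c=cv2.connectedComponentsWithStats(b)
    ok=[k for k in range(1,n) if 50<s[k,4]<4000] or [0]
    k=min(ok,key=lambda k:np.hypot(*(c[k]-g.shape[0]/2)))
    return (c[k]+.5)/4-.5+[u-r,v-r],s[k,2:]/4
def solve(o,w,holes,pins,zp,off_z=0.06):
    hp=[]
    for u,v in holes:
        c,s=blob(w["img"],u,v,9); hp.append(c); print("hole",c.round(1),s)
    H=ray(w,hp,off_z,o)[:,:2]; P=ray(w,pins,zp,o)[:,:2]
    c=H.mean(0); a=np.unwrap([np.arctan2(*(h-c)[::-1]) for h in H]); a=np.degrees(a)
    print("centre",c.round(4),"radii",np.linalg.norm(H-c,axis=1).round(4),"ang",a.round(1))
    hd=P.mean(0); d=P[0]-P[1]; print("head",hd.round(4),"pin gap",np.linalg.norm(d).round(4),"spanner dir",(np.degrees(np.arctan2(d[1],d[0]))-90).round(2),"mid vs tool yaw",np.degrees(o["eef_rot"][2]).round(2))
    return c,H,hd
E
python3 - <<'E'
import sys; sys.path.insert(0,'.')
from h import *; import pickle
o,w=pickle.load(open("w3.pkl","rb"))
c,H,hd=solve(o,w,[(464,77),(415,117),(447,160),(494,124)],[(256,96),(388,96)],o["ee_pos"][2]-.0033)
R=Ro.from_euler("xyz",o["eef_rot"]); print("head in tool",R.inv().apply(np.r_[hd,o["ee_pos"][2]-.01]-o["ee_pos"]))
X=cloud(w,o)
for u,v in [(256,96),(388,96),(322,160),(434,90),(475,150),(415,105)]: print(u,v,X[v-1:v+2,u-1:u+2].reshape(-1,3).mean(0).round(4))
im=w["img"][50:190,390:540,::-1]; cv2.imwrite("pics/c3.png",cv2.resize(im,None,fx=4,fy=4,interpolation=cv2.INTER_CUBIC))
print(ray(w,[(492,91)],.06,o),ray(w,[(502,146)],.058,o))
E
```

```text
hole [466.3  76.8] [ 12.    17.5  476.25]
hole [414.9 116.8] [ 17.    18.25 949.75]
hole [448.  163.7] [ 19.    16.25 719.25]
hole [497.  124.8] [ 13.75  16.25 525.  ]
centre [0.5505 0.0109] radii [0.0319 0.0319 0.0325 0.0312] ang [ 72.5 163.3 253.7 344.4]
head [0.4532 0.0453] pin gap 0.062 spanner dir 79.18 mid vs tool yaw 79.16
head in tool [8.60663739e-02 5.09030669e-05 1.00000409e-02]
256 96 [0.4229 0.0511 0.1576]
388 96 [0.4835 0.0395 0.1572]
322 160 [0.4475 0.0156 0.1558]
434 90 [0.5361 0.0366 0.0596]
475 150 [ 0.5631 -0.0136  0.0597]
415 105 [0.521  0.0286 0.0599]
[[0.57815149 0.02789827 0.06      ]] [[ 0.58470388 -0.01476156  0.058     ]]
```

View pics/c3.png

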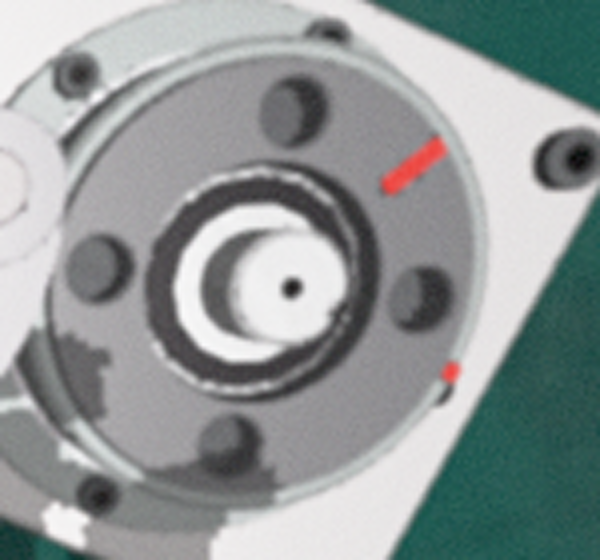

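The crop shows the holes at crop (293,110), (99,268), (230,444) and (420,299). I'll use these in place of the shading-biased blobs.

Run:
```python
import sys; sys.path.insert(0,'.')
from h import *; import pickle
o,w=pickle.load(open("w3.pkl","rb"))
px=lambda a:np.array(a)/4.+[390-.375,50-.375]
H=ray(w,px([(293,110),(99,268),(230,444),(420,299)]),.06,o)[:,:2]; c=H.mean(0)
a=np.degrees(np.unwrap(np.arctan2(*(H-c).T[::-1])));print(c,np.linalg.norm(H-c,axis=1),a,a-[0,90,180,270])
for p,z in [((414,166),.06),((450,372),.058)]:
    m=ray(w,px([p]),z,o)[0,:2]-c; print(np.degrees(np.arctan2(m[1],m[0])),np.hypot(*m))
yaw=np.radians((a-[0,90,180,270]).mean()); x=np.array([np.cos(yaw),np.sin(yaw)])
tgt=c-0.0861*x
print("yaw",yaw,"tcp",tgt)
goal(o,[*tgt,o["ee_pos"][2]],yaw)
```

```text
[0.54926309 0.01184978] [0.03095173 0.03090297 0.03075756 0.03085648] [ 74.25919443 164.07880125 254.34808941 343.71791447] [74.25919443 74.07880125 74.34808941 73.71791447]
28.015115541913804 0.033646069112959726
-33.94855709490914 0.042973067587393006
yaw 1.2933064271293881 tcp [ 0.52567664 -0.07095655]
at [ 0.4369 -0.0392  0.1598] [-3.141  -0.      1.3815] t 7.25
shift [-0.145  0.931 -0.001]
turn [-0.0004  0.      0.0562]
```

step_arm:
  plan:
    - {"dx": -0.045,"dy": 0.231,"dz": 0,"rx": 0,"ry": 0,"rz": 0,"claw": 1}
    - {"dx": -0.05,"dy": 0.35,"dz": 0,"rx": 0,"ry": 0,"rz": 0,"claw": 1}
    - {"dx": -0.05,"dy": 0.35,"dz": 0,"rx": 0,"ry": 0,"rz": 0,"claw": 1}
    - {"dx": 0,"dy": 0,"dz": 0,"rx": 0,"ry": 0,"rz": 0.056,"claw": 1}
    - {"dx": 0,"dy": 0,"dz": 0.15,"rx": 0,"ry": 0,"rz": 0,"claw": 1}
    - {"dx": 0,"dy": 0,"dz": 0.25,"rx": 0,"ry": 0,"rz": 0,"claw": 1}
    - {"dx": 0,"dy": 0,"dz": 0.2,"rx": 0,"ry": 0,"rz": 0,"claw": 1}
    - {"dx": 0,"dy": 0,"dz": 0.1,"rx": 0,"ry": 0,"rz": 0,"claw": 1}
    - {"dx": 0,"dy": 0,"dz": 0.04,"rx": 0,"ry": 0,"rz": 0,"claw": 1}
    - {"dx": 0,"dy": 0,"dz": 0,"rx": 0,"ry": 0,"rz": 0,"claw": 1}

```text
time_s: 8.45
ee_pos: [0.526, -0.071, 0.0862]
eef_rot: [-3.142, 0.0, 1.294]
force: [-0.2, 0.2, -2.9]
grip_width: 0.0159
grip_force: 40.0
```

Run:
```python
import sys; sys.path.insert(0,'.')
from h import *; import pickle
from station import telemetry, viewer
o=telemetry.get_obs(); w=viewer.camera("wrist"); pickle.dump((o,w),open("w4.pkl","wb"))
cv2.imwrite("pics/w4.png",cv2.resize(w["img"][40:240,180:460,::-1],None,fx=2.5,fy=2.5,interpolation=cv2.INTER_CUBIC))
goal(o,[0.52567664,-0.07095655,.0708],1.2933)
```

```text
at [ 0.526  -0.071   0.0862] [-3.1416  0.      1.2943] t 8.45
shift [-0.001 -0.003  0.154]
turn [-0.      0.      0.0006]
```

View pics/w4.png

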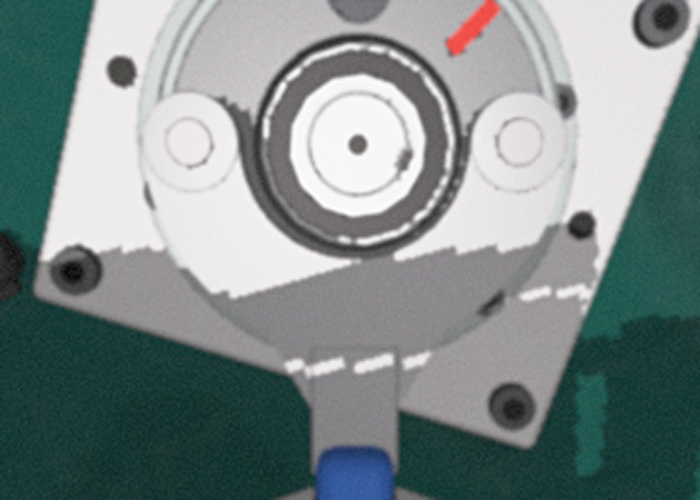

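The fork sits symmetrically round the shaft: pin heads at crop (188,142) and (520,142), shaft at (358,144). I'll descend in small steps.

step_arm:
  plan:
    - {"dx": 0,"dy": 0,"dz": 0.03,"rx": 0,"ry": 0,"rz": 0,"claw": 1}
    - {"dx": 0,"dy": 0,"dz": 0.03,"rx": 0,"ry": 0,"rz": 0,"claw": 1}
    - {"dx": 0,"dy": 0,"dz": 0.02,"rx": 0,"ry": 0,"rz": 0,"claw": 1}
    - {"dx": 0,"dy": 0,"dz": 0.02,"rx": 0,"ry": 0,"rz": 0,"claw": 1}
    - {"dx": 0,"dy": 0,"dz": 0,"rx": 0,"ry": 0,"rz": 0,"claw": 1}

```text
time_s: 9.0
ee_pos: [0.5258, -0.0709, 0.0758]
eef_rot: [-3.141, 0.0, 1.294]
force: [-0.2, -0.5, -3.2]
grip_width: 0.0154
grip_force: 40.0
```

step_arm:
  plan:
    - {"dx": 0,"dy": 0,"dz": 0.02,"rx": 0,"ry": 0,"rz": 0,"claw": 1}
    - {"dx": 0,"dy": 0,"dz": 0.015,"rx": 0,"ry": 0,"rz": 0,"claw": 1}
    - {"dx": 0,"dy": 0,"dz": 0.01,"rx": 0,"ry": 0,"rz": 0,"claw": 1}
    - {"dx": 0,"dy": 0,"dz": 0,"rx": 0,"ry": 0,"rz": 0,"claw": 1}

```text
time_s: 9.4
ee_pos: [0.5258, -0.0709, 0.0714]
eef_rot: [-3.141, 0.0, 1.294]
force: [0.1, -0.1, -1.2]
grip_width: 0.0159
grip_force: 40.0
```

step_arm:
  plan:
    - {"dx": 0.001,"dy": -0.045,"dz": 0,"rx": 0,"ry": 0,"rz": 0.0333,"claw": 1}
    - {"dx": 0.001,"dy": -0.045,"dz": 0,"rx": 0,"ry": 0,"rz": 0.0333,"claw": 1}
    - {"dx": 0.001,"dy": -0.045,"dz": 0,"rx": 0,"ry": 0,"rz": 0.0333,"claw": 1}
    - {"dx": 0.001,"dy": -0.045,"dz": 0,"rx": 0,"ry": 0,"rz": 0.0333,"claw": 1}
    - {"dx": 0,"dy": 0,"dz": 0,"rx": 0,"ry": 0,"rz": 0,"claw": 1}

```text
time_s: 9.9
ee_pos: [0.5094, -0.0643, 0.0717]
eef_rot: [3.141, -0.0, 1.084]
force: [3.4, -0.7, -5.2]
grip_width: 0.016
grip_force: 40.0
```

```bash
cat > chk.py <<'E'
import sys; sys.path.insert(0,'.')
from h import *; from station import telemetry
o=telemetry.get_obs(); R=Ro.from_euler("xyz",o["eef_rot"])
c=np.array([0.54926309,0.01184978]); yaw=o["eef_rot"][2]
e=o["ee_pos"]+R.apply([.0861,0,0])-[*c,0]
print("t",o["time_s"],"yaw",np.degrees(yaw).round(2),"turned",(74.1-np.degrees(yaw)).round(2),"head err mm (tool axes)",(R.inv().apply(e)*1000).round(2)[:2],"z",o["ee_pos"][2].round(4))
print("F",o["force"].round(1),"M",o["moment"].round(2))
E
python3 chk.py
```

```text
t 9.9 yaw 62.12 turned 11.98 head err mm (tool axes) [0.11 0.43] z 0.0717
F [ 3.4 -0.7 -5.2] M [-0.31 -0.31 -0.08]
```

step_arm:
  plan:
    - {"dx": 0.002,"dy": -0.06,"dz": 0,"rx": 0,"ry": 0,"rz": 0.0444,"claw": 1}
    - {"dx": 0.002,"dy": -0.06,"dz": 0,"rx": 0,"ry": 0,"rz": 0.0444,"claw": 1}
    - {"dx": 0.002,"dy": -0.06,"dz": 0,"rx": 0,"ry": 0,"rz": 0.0444,"claw": 1}
    - {"dx": 0.002,"dy": -0.06,"dz": 0,"rx": 0,"ry": 0,"rz": 0.0444,"claw": 1}
    - {"dx": 0.002,"dy": -0.06,"dz": 0,"rx": 0,"ry": 0,"rz": 0.0444,"claw": 1}
    - {"dx": 0.002,"dy": -0.06,"dz": 0,"rx": 0,"ry": 0,"rz": 0.0444,"claw": 1}
    - {"dx": 0.002,"dy": -0.06,"dz": 0,"rx": 0,"ry": 0,"rz": 0.0444,"claw": 1}
    - {"dx": 0.002,"dy": -0.06,"dz": 0,"rx": 0,"ry": 0,"rz": 0.0444,"claw": 1}
    - {"dx": 0.002,"dy": -0.06,"dz": 0,"rx": 0,"ry": 0,"rz": 0.0444,"claw": 1}
    - {"dx": 0.002,"dy": -0.06,"dz": 0,"rx": 0,"ry": 0,"rz": 0.0444,"claw": 1}

```text
time_s: 10.9
ee_pos: [0.4707, -0.021, 0.0719]
eef_rot: [3.14, -0.002, 0.386]
force: [8.7, -2.4, -6.2]
grip_width: 0.0157
grip_force: 40.0
```

```bash
python3 chk.py
```

```text
t 10.9 yaw 22.13 turned 51.97 head err mm (tool axes) [1.09 0.9 ] z 0.0719
F [ 8.7 -2.4 -6.2] M [-0.63 -1.22  0.03]
```

step_arm:
  plan:
    - {"dx": 0.001,"dy": -0.03,"dz": 0,"rx": 0,"ry": 0,"rz": 0.0222,"claw": 1}
    - {"dx": 0.001,"dy": -0.03,"dz": 0,"rx": 0,"ry": 0,"rz": 0.0222,"claw": 1}
    - {"dx": 0.001,"dy": -0.03,"dz": 0,"rx": 0,"ry": 0,"rz": 0.0222,"claw": 1}
    - {"dx": 0.001,"dy": -0.03,"dz": 0,"rx": 0,"ry": 0,"rz": 0.0222,"claw": 1}
    - {"dx": 0.001,"dy": -0.03,"dz": 0,"rx": 0,"ry": 0,"rz": 0.0222,"claw": 1}

```text
time_s: 11.4
ee_pos: [0.4664, -0.0068, 0.0719]
eef_rot: [3.14, -0.002, 0.213]
force: [7.2, -4.3, -6.1]
grip_width: 0.0155
grip_force: 40.0
```

```bash
python3 chk.py
```

```text
t 11.4 yaw 12.22 turned 61.88 head err mm (tool axes) [1.36 0.76] z 0.0719
F [ 7.2 -4.3 -6.1] M [-0.9  -0.93  0.01]
```

step_arm:
  plan:
    - {"dx": 0,"dy": -0.015,"dz": 0,"rx": 0,"ry": 0,"rz": 0.0111,"claw": 1}
    - {"dx": 0,"dy": -0.015,"dz": 0,"rx": 0,"ry": 0,"rz": 0.0111,"claw": 1}
    - {"dx": 0,"dy": -0.015,"dz": 0,"rx": 0,"ry": 0,"rz": 0.0111,"claw": 1}

```text
time_s: 11.7
ee_pos: [0.4656, -0.0024, 0.0719]
eef_rot: [3.14, -0.002, 0.162]
force: [7.6, -4.2, -6.8]
grip_width: 0.0153
grip_force: 40.0
```

```bash
python3 chk.py
python3 - <<'E'
import sys; sys.path.insert(0,'.')
from h import *; import pickle
from station import telemetry, viewer
o=telemetry.get_obs(); w=viewer.camera("wrist"); pickle.dump((o,w),open("w5.pkl","wb"))
cv2.imwrite("pics/w5.png",cv2.resize(w["img"][0:200,180:460,::-1],None,fx=2.8,fy=2.8,interpolation=cv2.INTER_CUBIC))
E
```

```text
t 11.7 yaw 9.26 turned 64.84 head err mm (tool axes) [1.43 0.74] z 0.0719
F [ 7.6 -4.2 -6.8] M [-0.9  -1.01 -0.03]
```

View pics/w5.png

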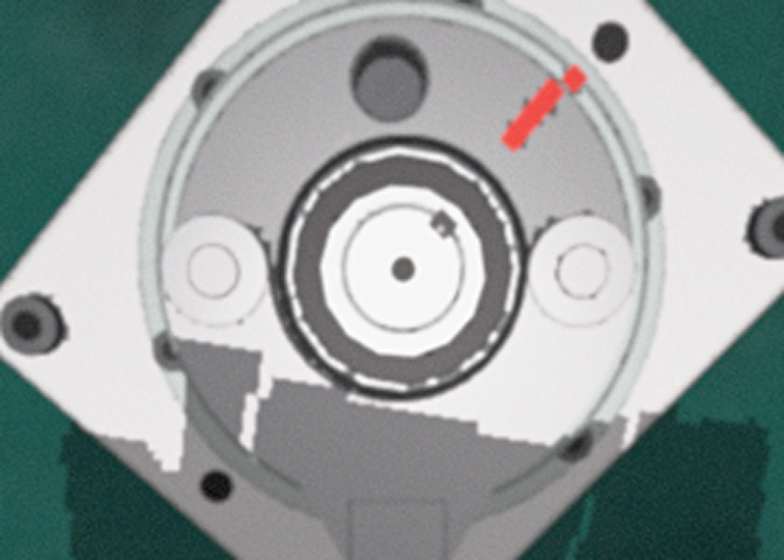

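The marks are almost in line: ring mark mid at crop (535,115), housing mark at (574,78), so about 1° remains. I'll press on to the stop.

step_arm:
  plan:
    - {"dx": 0,"dy": -0.015,"dz": 0,"rx": 0,"ry": 0,"rz": 0.0111,"claw": 1}
    - {"dx": 0,"dy": -0.008,"dz": 0,"rx": 0,"ry": 0,"rz": 0.006,"claw": 1}
    - {"dx": 0,"dy": 0,"dz": 0,"rx": 0,"ry": 0,"rz": 0,"claw": 1}

```text
time_s: 12.05
ee_pos: [0.4653, -0.0001, 0.0719]
eef_rot: [3.14, -0.002, 0.135]
force: [8.1, -4.1, -6.5]
grip_width: 0.0157
grip_force: 40.0
```

```bash
python3 chk.py
```

```text
t 12.05 yaw 7.75 turned 66.35 head err mm (tool axes) [1.49 0.66] z 0.0719
F [ 8.1 -4.1 -6.5] M [-0.8  -1.01 -0.09]
```

step_arm:
  plan:
    - {"dx": 0,"dy": -0.015,"dz": 0,"rx": 0,"ry": 0,"rz": 0.0111,"claw": 1}
    - {"dx": 0,"dy": 0,"dz": 0,"rx": 0,"ry": 0,"rz": 0,"claw": 1}

```text
time_s: 12.25
ee_pos: [0.4652, 0.0011, 0.0719]
eef_rot: [3.14, -0.002, 0.118]
force: [9.1, -7.0, -7.4]
grip_width: 0.0158
grip_force: 40.0
```

```bash
python3 chk.py
```

```text
t 12.25 yaw 6.75 turned 67.35 head err mm (tool axes) [1.51 0.93] z 0.0719
F [ 9.1 -7.  -7.4] M [-1.36 -1.08  0.1 ]
```

step_arm:
  plan:
    - {"dx": 0,"dy": -0.015,"dz": 0,"rx": 0,"ry": 0,"rz": 0.0111,"claw": 1}
    - {"dx": 0,"dy": 0,"dz": 0,"rx": 0,"ry": 0,"rz": 0,"claw": 1}

```text
time_s: 12.45
ee_pos: [0.4651, 0.002, 0.0719]
eef_rot: [3.139, -0.003, 0.101]
force: [8.6, -13.3, -7.1]
grip_width: 0.0155
grip_force: 40.0
```

```bash
python3 chk.py
```

```text
t 12.45 yaw 5.78 turned 68.32 head err mm (tool axes) [1.58 1.53] z 0.0719
F [  8.6 -13.3  -7.1] M [-2.34 -1.1   0.21]
```

Force is climbing steeply, so the ring is at the stop. I'll nudge once more and look.

step_arm:
  plan:
    - {"dx": 0,"dy": -0.015,"dz": 0,"rx": 0,"ry": 0,"rz": 0.0111,"claw": 1}
    - {"dx": 0,"dy": 0,"dz": 0,"rx": 0,"ry": 0,"rz": 0,"claw": 1}

```text
time_s: 12.65
ee_pos: [0.4651, 0.0028, 0.072]
eef_rot: [3.137, -0.003, 0.084]
force: [8.8, -20.2, -6.4]
grip_width: 0.0157
grip_force: 40.2
```

```bash
python3 chk.py
python3 - <<'E'
import sys; sys.path.insert(0,'.')
from h import *; import pickle
from station import telemetry, viewer
o=telemetry.get_obs(); w=viewer.camera("wrist"); pickle.dump((o,w),open("w6.pkl","wb"))
cv2.imwrite("pics/w6.png",cv2.resize(w["img"][0:200,180:460,::-1],None,fx=2.8,fy=2.8,interpolation=cv2.INTER_CUBIC))
E
```

```text
t 12.65 yaw 4.8 turned 69.3 head err mm (tool axes) [1.65 2.31] z 0.072
F [  8.8 -20.2  -6.4] M [-3.78 -1.11  0.49]
```

View pics/w6.png

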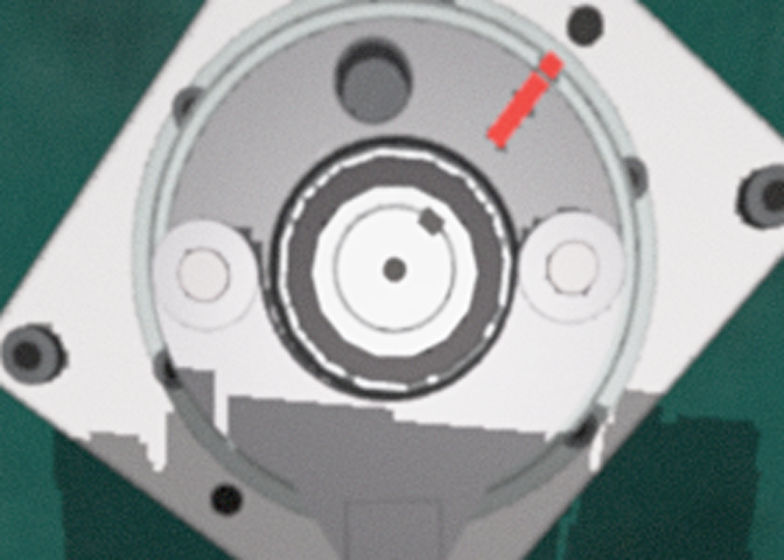

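The red marks are in line: ring mark (498,140)–(540,85), housing mark (552,66). I'll back off by the slack to relax the pins, then lift.

step_arm:
  plan:
    - {"dx": 0,"dy": 0.026,"dz": 0,"rx": 0,"ry": 0,"rz": -0.0195,"claw": 1}
    - {"dx": 0,"dy": 0.026,"dz": 0,"rx": 0,"ry": 0,"rz": -0.0195,"claw": 1}
    - {"dx": 0,"dy": 0,"dz": 0,"rx": 0,"ry": 0,"rz": 0,"claw": 1}

```text
time_s: 13.0
ee_pos: [0.4651, -0.0009, 0.0718]
eef_rot: [3.141, -0.002, 0.145]
force: [6.5, -1.5, -4.0]
grip_width: 0.0158
grip_force: 40.0
```

```bash
python3 chk.py
```

```text
t 13.0 yaw 8.32 turned 65.78 head err mm (tool axes) [1.08 0.5 ] z 0.0718
F [ 6.5 -1.5 -4. ] M [-0.37 -0.77 -0.12]
```

step_arm:
  plan:
    - {"dx": 0.008,"dy": 0.015,"dz": 0,"rx": 0,"ry": 0,"rz": -0.0111,"claw": 1}
    - {"dx": 0,"dy": 0,"dz": 0,"rx": 0,"ry": 0,"rz": 0,"claw": 1}

```text
time_s: 13.2
ee_pos: [0.4653, -0.0019, 0.0716]
eef_rot: [-3.141, 0.0, 0.162]
force: [1.2, -1.1, -2.4]
grip_width: 0.0158
grip_force: 40.0
```

```bash
python3 chk.py
```

```text
t 13.2 yaw 9.28 turned 64.82 head err mm (tool axes) [0.97 0.  ] z 0.0716
F [ 1.2 -1.1 -2.4] M [-0.01 -0.03 -0.  ]
```

step_arm:
  plan:
    - {"dx": 0,"dy": 0,"dz": -0.03,"rx": 0,"ry": 0,"rz": 0,"claw": 1}
    - {"dx": 0,"dy": 0,"dz": -0.04,"rx": 0,"ry": 0,"rz": 0,"claw": 1}
    - {"dx": 0,"dy": 0,"dz": -0.05,"rx": 0,"ry": 0,"rz": 0,"claw": 1}
    - {"dx": 0,"dy": 0,"dz": -0.1,"rx": 0,"ry": 0,"rz": 0,"claw": 1}
    - {"dx": 0,"dy": 0,"dz": -0.2,"rx": 0,"ry": 0,"rz": 0,"claw": 1}
    - {"dx": 0,"dy": 0,"dz": -0.25,"rx": 0,"ry": 0,"rz": 0,"claw": 1}
    - {"dx": 0,"dy": 0,"dz": -0.2,"rx": 0,"ry": 0,"rz": 0,"claw": 1}
    - {"dx": 0,"dy": 0,"dz": -0.05,"rx": 0,"ry": 0,"rz": 0,"claw": 1}

```text
time_s: 14.0
ee_pos: [0.466, -0.0018, 0.1662]
eef_rot: [3.141, -0.004, 0.16]
force: [1.1, 0.1, -2.6]
grip_width: 0.0157
grip_force: 40.0
```

Run:
```python
import sys; sys.path.insert(0,'.')
from h import *; import pickle
from station import telemetry, viewer
o=telemetry.get_obs(); w=viewer.camera("wrist"); pickle.dump((o,w),open("w7.pkl","wb"))
cv2.imwrite("pics/w7.png",w["img"][:,:,::-1])
goal(o,[.5079,.3472,.16],1.963)
# mat corners and original spanner vs mat from first top image / w2
o2,w2=pickle.load(open("w2.pkl","rb"))
C=ray(w2,[(231,27),(382,46),(348,261),(222,249)],.004,o2)[:,:2]; print(C.round(3),C.mean(0))
X=C[0]+C[1]-C[2]-C[3]; print("mat dir",np.degrees(np.arctan2(X[1],X[0])))
```

```text
at [ 0.466  -0.0018  0.1662] [ 3.1406 -0.0037  0.1604] t 14.0
shift [ 0.971 -3.378  0.062]
turn [ 2.6000e-03 -1.1000e-03 -1.1475e+00]
[[0.37  0.438]
 [0.521 0.48 ]
 [0.585 0.242]
 [0.435 0.198]] [0.47781254 0.33942491]
mat dir 105.15320507090816
```

View pics/w7.png

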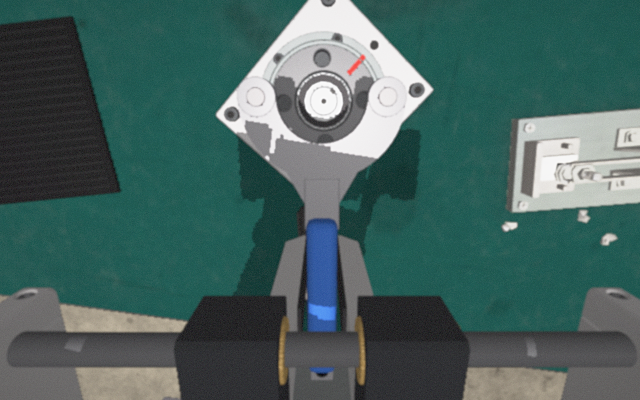

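The spanner is level and well held, with pin heads still at (256,96) and (388,97). The ring marks are in line at (357,65). I'll carry it to the middle of the mat.

step_arm:
  plan:
    - {"dx": 0.04,"dy": -0.2,"dz": 0,"rx": 0,"ry": 0,"rz": 0,"claw": 1}
    - {"dx": 0.07,"dy": -0.34,"dz": 0,"rx": 0,"ry": 0,"rz": 0,"claw": 1}
    - {"dx": 0.08,"dy": -0.38,"dz": 0,"rx": 0,"ry": 0,"rz": 0,"claw": 1}
    - {"dx": 0.08,"dy": -0.38,"dz": 0,"rx": 0,"ry": 0,"rz": 0,"claw": 1}
    - {"dx": 0.08,"dy": -0.38,"dz": 0,"rx": 0,"ry": 0,"rz": 0,"claw": 1}
    - {"dx": 0.08,"dy": -0.38,"dz": 0,"rx": 0,"ry": 0,"rz": 0,"claw": 1}
    - {"dx": 0.08,"dy": -0.38,"dz": 0,"rx": 0,"ry": 0,"rz": 0,"claw": 1}
    - {"dx": 0.07,"dy": -0.36,"dz": 0,"rx": 0,"ry": 0,"rz": 0,"claw": 1}
    - {"dx": 0.06,"dy": -0.3,"dz": 0,"rx": 0,"ry": 0,"rz": 0,"claw": 1}
    - {"dx": 0.032,"dy": -0.175,"dz": 0,"rx": 0,"ry": 0,"rz": 0,"claw": 1}

```text
time_s: 15.05
ee_pos: [0.4785, 0.3342, 0.1621]
eef_rot: [3.141, 0.002, 0.162]
force: [0.4, 0.4, -2.1]
grip_width: 0.0158
grip_force: 40.0
```

step_arm:
  plan:
    - {"dx": 0,"dy": 0,"dz": 0,"rx": 0,"ry": 0,"rz": -0.04,"claw": 1}
    - {"dx": 0,"dy": 0,"dz": 0,"rx": 0,"ry": 0,"rz": -0.07,"claw": 1}
    - {"dx": 0,"dy": 0,"dz": 0,"rx": 0,"ry": 0,"rz": -0.08,"claw": 1}
    - {"dx": 0,"dy": 0,"dz": 0,"rx": 0,"ry": 0,"rz": -0.08,"claw": 1}
    - {"dx": 0,"dy": 0,"dz": 0,"rx": 0,"ry": 0,"rz": -0.08,"claw": 1}
    - {"dx": 0,"dy": 0,"dz": 0,"rx": 0,"ry": 0,"rz": -0.08,"claw": 1}
    - {"dx": 0,"dy": 0,"dz": 0,"rx": 0,"ry": 0,"rz": -0.08,"claw": 1}
    - {"dx": 0,"dy": 0,"dz": 0,"rx": 0,"ry": 0,"rz": -0.08,"claw": 1}
    - {"dx": 0,"dy": 0,"dz": 0,"rx": 0,"ry": 0,"rz": -0.08,"claw": 1}
    - {"dx": 0,"dy": 0,"dz": 0,"rx": 0,"ry": 0,"rz": -0.08,"claw": 1}

```text
time_s: 16.05
ee_pos: [0.4788, 0.332, 0.1623]
eef_rot: [-3.14, 0.001, 1.344]
force: [-0.5, -0.5, -2.0]
grip_width: 0.016
grip_force: 40.0
```

step_arm:
  plan:
    - {"dx": 0,"dy": 0,"dz": 0,"rx": 0,"ry": 0,"rz": -0.08,"claw": 1}
    - {"dx": 0,"dy": 0,"dz": 0,"rx": 0,"ry": 0,"rz": -0.08,"claw": 1}
    - {"dx": 0,"dy": 0,"dz": 0,"rx": 0,"ry": 0,"rz": -0.08,"claw": 1}
    - {"dx": 0,"dy": 0,"dz": 0,"rx": 0,"ry": 0,"rz": -0.06,"claw": 1}
    - {"dx": 0,"dy": 0,"dz": 0,"rx": 0,"ry": 0,"rz": -0.02,"claw": 1}
    - {"dx": 0,"dy": 0,"dz": 0,"rx": 0,"ry": 0,"rz": 0,"claw": 1}

```text
time_s: 16.65
ee_pos: [0.4789, 0.332, 0.1624]
eef_rot: [-3.14, 0.0, 1.841]
force: [0.6, 0.2, -2.4]
grip_width: 0.0157
grip_force: 40.0
```

Run:
```python
import sys; sys.path.insert(0,'.')
from h import *
from station import telemetry
goal(telemetry.get_obs(),[.480,.332,.0235],1.833)
```

```text
at [0.4789 0.332  0.1624] [-3.1399e+00  5.0000e-04  1.8415e+00] t 16.65
shift [-0.003  0.013  1.389]
turn [-0.001   0.0003  0.0054]
```

step_arm:
  plan:
    - {"dx": 0,"dy": 0,"dz": 0.1,"rx": 0,"ry": 0,"rz": 0,"claw": 1}
    - {"dx": 0,"dy": 0,"dz": 0.25,"rx": 0,"ry": 0,"rz": 0,"claw": 1}
    - {"dx": 0,"dy": 0,"dz": 0.3,"rx": 0,"ry": 0,"rz": 0,"claw": 1}
    - {"dx": 0,"dy": 0,"dz": 0.25,"rx": 0,"ry": 0,"rz": 0,"claw": 1}
    - {"dx": 0,"dy": 0,"dz": 0.2,"rx": 0,"ry": 0,"rz": 0,"claw": 1}
    - {"dx": 0,"dy": 0,"dz": 0.13,"rx": 0,"ry": 0,"rz": 0,"claw": 1}
    - {"dx": 0,"dy": 0,"dz": 0.08,"rx": 0,"ry": 0,"rz": 0,"claw": 1}
    - {"dx": 0,"dy": 0,"dz": 0.04,"rx": 0,"ry": 0,"rz": 0,"claw": 1}
    - {"dx": 0,"dy": 0,"dz": 0.015,"rx": 0,"ry": 0,"rz": 0,"claw": 1}
    - {"dx": 0,"dy": 0,"dz": 0,"rx": 0,"ry": 0,"rz": 0,"claw": 1}

```text
time_s: 17.65
ee_pos: [0.4795, 0.3324, 0.0276]
eef_rot: [3.141, -0.0, 1.841]
force: [-0.1, -0.8, -1.3]
grip_width: 0.0156
grip_force: 40.0
```

step_arm:
  plan:
    - {"dx": 0,"dy": 0,"dz": 0.007,"rx": 0,"ry": 0,"rz": 0,"claw": 1}
    - {"dx": 0,"dy": 0,"dz": 0.007,"rx": 0,"ry": 0,"rz": 0,"claw": 1}
    - {"dx": 0,"dy": 0,"dz": 0,"rx": 0,"ry": 0,"rz": 0,"claw": 1}

```text
time_s: 17.95
ee_pos: [0.4793, 0.3323, 0.0259]
eef_rot: [3.141, -0.0, 1.841]
force: [0.6, -0.9, -2.0]
grip_width: 0.016
grip_force: 40.0
```

step_arm:
  plan:
    - {"dx": 0,"dy": 0,"dz": 0.008,"rx": 0,"ry": 0,"rz": 0,"claw": 1}
    - {"dx": 0,"dy": 0,"dz": 0.006,"rx": 0,"ry": 0,"rz": 0,"claw": 1}
    - {"dx": 0,"dy": 0,"dz": 0,"rx": 0,"ry": 0,"rz": 0,"claw": 1}

```text
time_s: 18.25
ee_pos: [0.4792, 0.3322, 0.0241]
eef_rot: [-3.141, 0.0, 1.841]
force: [-0.5, -0.5, -2.5]
grip_width: 0.0157
grip_force: 40.0
```

step_arm:
  plan:
    - {"dx": 0,"dy": 0,"dz": 0.006,"rx": 0,"ry": 0,"rz": 0,"claw": 1}
    - {"dx": 0,"dy": 0,"dz": 0.005,"rx": 0,"ry": 0,"rz": 0,"claw": 1}
    - {"dx": 0,"dy": 0,"dz": 0,"rx": 0,"ry": 0,"rz": 0,"claw": 1}

```text
time_s: 18.55
ee_pos: [0.4793, 0.3323, 0.0234]
eef_rot: [3.142, -0.0, 1.841]
force: [-2.3, -0.7, 2.2]
grip_width: 0.016
grip_force: 40.0
```

Touchdown. Now release gently, reduce the grip first, and rise.

step_arm:
  plan:
    - {"dx": 0,"dy": 0,"dz": 0,"rx": 0,"ry": 0,"rz": 0,"claw": 1}
    - {"dx": 0,"dy": 0,"dz": 0,"rx": 0,"ry": 0,"rz": 0,"claw": 0.8}
    - {"dx": 0,"dy": 0,"dz": 0,"rx": 0,"ry": 0,"rz": 0,"claw": 0.7}
    - {"dx": 0,"dy": 0,"dz": 0,"rx": 0,"ry": 0,"rz": 0,"claw": 0.55}
    - {"dx": 0,"dy": 0,"dz": 0,"rx": 0,"ry": 0,"rz": 0,"claw": 0.5}
    - {"dx": 0,"dy": 0,"dz": 0,"rx": 0,"ry": 0,"rz": 0,"claw": 0.5}
  grip_force: 5

```text
time_s: 19.15
ee_pos: [0.4793, 0.3322, 0.0231]
eef_rot: [-3.142, 0.0, 1.841]
force: [-0.2, -0.4, 0.4]
grip_width: 0.046
grip_force: 0.0
```

step_arm:
  plan:
    - {"dx": 0,"dy": 0,"dz": -0.05,"rx": 0,"ry": 0,"rz": 0,"claw": 0.5}
    - {"dx": 0,"dy": 0,"dz": -0.15,"rx": 0,"ry": 0,"rz": 0,"claw": 0.5}
    - {"dx": 0,"dy": 0,"dz": -0.25,"rx": 0,"ry": 0,"rz": 0,"claw": 0.5}
    - {"dx": 0,"dy": 0,"dz": -0.3,"rx": 0,"ry": 0,"rz": 0,"claw": 0.5}
    - {"dx": 0,"dy": 0,"dz": -0.3,"rx": 0,"ry": 0,"rz": 0,"claw": 0.5}
    - {"dx": 0,"dy": 0,"dz": -0.3,"rx": 0,"ry": 0,"rz": 0,"claw": 0.5}
    - {"dx": 0,"dy": 0,"dz": -0.3,"rx": 0,"ry": 0,"rz": 0,"claw": 0.5}
    - {"dx": 0,"dy": 0,"dz": -0.2,"rx": 0,"ry": 0,"rz": 0,"claw": 0.5}
    - {"dx": 0,"dy": 0,"dz": -0.1,"rx": 0,"ry": 0,"rz": 0,"claw": 0.5}
    - {"dx": 0,"dy": 0,"dz": 0,"rx": 0,"ry": 0,"rz": 0,"claw": 0.5}

```text
time_s: 20.15
ee_pos: [0.4795, 0.3324, 0.2199]
eef_rot: [3.139, -0.001, 1.841]
force: [0.2, -0.9, 0.1]
grip_width: 0.047
grip_force: 0.0
```

Run:
```python
import sys; sys.path.insert(0,'.')
from h import *
from station import telemetry, viewer
o=telemetry.get_obs(); print(o["ee_pos"],o["grip_width"],o["force"])
w=viewer.camera("wrist"); s=viewer.camera("scene"); t=viewer.camera("top")
a=cv2.resize(w["img"],(480,300)); b=cv2.resize(t["img"][90:330,190:510],(400,300)); 
c=cv2.resize(s["img"][120:300,220:460],(400,300))
im=np.zeros((600,800,3),np.uint8); im[:300,:480]=a; im[300:,:400]=b; im[300:,400:]=c
cv2.imwrite("pics/fin.png",im[:,:,::-1])
```

```text
[0.47948388 0.3324126  0.21985394] 0.04702472333551475 [ 0.1669651  -0.87647717  0.10053516]
```

View pics/fin.png

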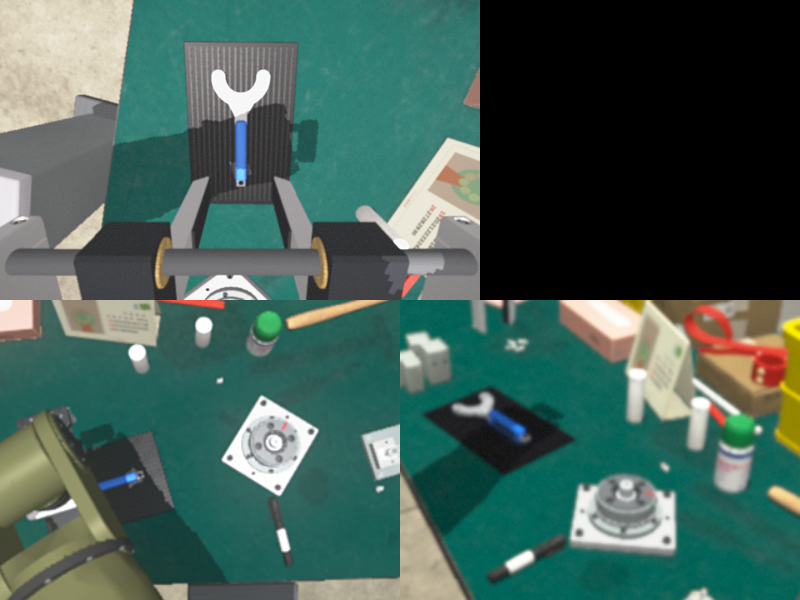

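The spanner lies wholly on the mat with its fork at (241,80) in the wrist view. The ring marks are in line at (284,426) in the top view, and nothing else has moved.

```bash
python3 -c "
from station import hand_in
print(hand_in())"
```

```text
the job is handed in; nothing more can be done
None
```

The job is handed in: the ring was turned clockwise to its stop with the red marks in line, the spanner is back on the mat pins down, the can, bars and marker look unmoved in the last pictures, and it took about 20 s of the 61 s allowed.

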